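# Hold an interface module on the sprung contacts of a test adapter

## Robot

A 6-joint arm with a two-finger parallel gripper is mounted at the origin on a cart in front of the work surface, level with it; the furniture and walls round the work are solid. World frame = base frame: x ahead of the robot, y to its left, z up, the work surface at z = 0. Lengths are in m, angles in rad, forces in N, time in s.
With the tool pointing down it reaches from about 0.35 to 0.875 m from the base axis. Payload 4.2 kg.
Tool frame: the origin (TCP) lies between the finger pads; the fingertips stand 14 mm ahead of it and the grasp point (between the pads) lies 5 mm behind it; z points along the fingers, y is the line along which they close (so a half turn about z gives the same grasp; the last joint's range is limited). The gripper opens to 87 mm and grips with 3 to 60 N. Pads are 19 mm wide; open, the fingers measure 117 mm over their backs; the gripper's body (75 mm by 190 mm) begins 51 mm behind the grasp point.
Start: joints at [-0.973, 0.385, 0.008, 0, -1.194, -0.259], TCP at [0.208, -0.589, 0.237] pointing down, gripper open.
Joint ranges: [-3.14, 3.14], [-1.21, 2.06], [-1.07, 1.41], [-3.16, 2.05], [-2.99, -0.16], [-3.1, 3.1]. Speed limits (rad/s): [2.79, 2.79, 3.14, 3.14, 3.14, 3.14].

## Interface

Orientations are given as a 3x3 rotation matrix whose columns are the frame's x, y, z axes.
In Python, from cell import * gives the robot as it stands.
- The arm moves only by the shell command python3 -m jog 'ROWS' [OPENING] [FORCE]. ROWS is a JSON object whose one key "increments" holds a list of rows, each an object of numbers: "tx", "ty", "tz": the shift along the tool's x, y, z in units of 40 mm (1.0 is 40 mm); "twist": the turn about the tool's z in units of 6 degrees (1.0 is 6 degrees). A call has exactly 10 rows; each row is the pose to reach, as a shift and turn from the pose commanded when the call began, along the tool's axes at that moment; what a row does not reach only later rows make up. A row lasts 1/10 s, in which the tool goes at most 50 mm and 8.59 degrees, less where a joint would pass 70% of its speed; a pose out of reach is approached as far as the arm can. A call with a gripper value outside its range is refused whole. OPENING is the opening, from 0 (shut) to 1 (fully open), set as the call begins (- or left out, the last holds). The fingers move at their own pace and stop on an object; FORCE is the grip in N (left out, the last holds). Time passes only in rows, so rows that repeat a pose let the fingers close, or fill a call up. It gives the time, the measured TCP pose, the force, the opening and the grip force at its end, in the units of the state.
- observe(): the state, without advancing time (a new reading comes with each control period).
- grab_frame(name): name is "scene" or "top"; returns a dict with "color" (384x512x3 uint8, blue, green, red), "fx", "fy", "cx", "cy" (pixels), "origin" and "rotation" of the camera in the world. Camera axes: x right, y up, looking along -z (the intrinsics and any distortion apply to the point x, -y, -z); pixel columns grow to the right and rows downward; lengths in m; the calibration is good to about 2 mm. A picture is of the moment at which its call begins. There is no depth.
- finish_job(): hands the job in; it is judged then, once.
The state is a dict: "clock": time; "joint_positions": joint angles; "joint_vel": joint speeds; "effort": joint torques, N m; "position": TCP position; "tcp_rot": TCP orientation; "force": force on the tool from outside, world axes, zero at the start; "wrist_torque": the same for the moment, N m; "width": finger opening in m; "grip_force": force on a finger pad.
Only numpy, scipy, OpenCV 4.12 (cv2) and the standard library are available. Lean on these libraries where they do the work, as an engineer would, in place of code of your own. Each camera call takes 0.05 s, during which the arm holds its last target. There are 200 camera calls.

## Task

Take the interface module with the stub antenna out of its stand by its narrow edges, stand it tongue down between the jaws of the vise, push the sliding jaw closed against it and let go, so that you can take it again by its broad faces (the guides of the test adapter cover its edges). Then lower it into the adapter's guides and press it straight down on the sprung contact block until its shoulders are hard on the stops, firmly but without forcing it. Finish while still holding it pressed there for the test (the spring would lift it off), and leave the other modules and loose things on the bench where they are.

Things in the scene. Friction and masses are not known exactly. Their poses are not given: they have to be found in the camera images.
- module_antenna: Module to test, 0.08-0.17 kg, upright in any bay of the stand. Grey block 26 mm thick (x, across broad faces), 54 wide (y, across narrow edges), 70 tall (z up); black stub antenna 13 wide, 20 tall on top. Contact tongue below: 8 (x) by 30 (y), 8 long. Origin: centre of the block's underside = shoulder level; tongue to z -8, block to z +70. Half a turn about z makes no difference.
- module_dsub: Another module, stays in the stand: same block, a D-shaped serial socket on top (7 mm tall) instead of the antenna. Same origin and axes.
- module_jacks: Another module, stays in the stand: same block, two square network jacks on top (6 mm tall) instead of the antenna. Same origin and axes.
- stand: White module stand, fixed, 124 (x) by 82 mm (y). Three bays along its x at -35, 0, +35 mm; modules stand in them broad face to broad face, 9 mm apart, y along the stand's y, shoulders 12 mm above the bench, over 1 mm of play. Ribs between them reach 28 mm above the bench, sides by the narrow edges 21: lift a module straight up 40 mm to clear. Origin: centre of underside, on the bench.
- vise: Steel slide-jaw vise, fixed; y from -69 to +91 mm, x +-39. Bed top 20 mm above the bench; a slot 16 mm wide along y at x = 0, 15 mm deep, takes the tongue, the module's shoulders rest on the rails beside it. Fixed jaw at the -y end, its face at y = -37 mm. Both jaws are 46 mm wide (x), tops 42 mm above the bench. Origin on the bench, z up.
- vise_nest (a point): Point on the vise's bed (20 mm above the bench, at x 0, y -10 mm of the vise), axes as the vise's: where the module's origin is when it is closed between the jaws, its y along the vise's y. With the jaw as found it can be set down 2 to 6 mm from here towards the sliding jaw (+y); the jaw then pushes it along to the fixed jaw.
- jaw (a joint): Sliding jaw in m: 0 = widest (74 mm between jaws), grows as it moves along the vise's -y to the fixed jaw; 0.020 = both jaws touch the 54 mm wide module. Starts at 0 to 0.006. About 2.5 N of friction, no spring, stays where left; it does not grip, so the module lifts straight out.
- jaw_push (a point): Middle of the sliding jaw's knurled outer face, 31 mm above the bench; the face is 46 mm wide, 22 tall (from 1 mm over the bed) and looks to the vise's +y. Push here along the vise's -y. It lies 40 mm behind the jaw's gripping face. Axes as the vise's.
- adapter: Test adapter, fixed; base plate 110 (x) by 112 mm (y). Two upright black guides hold the module by its narrow edges, module y along adapter y, 1.5 mm play each side in x and y. Their lips cover 5 mm of the broad faces at each edge; 44 mm between lips is open front and back for fingers. Straight up to 96 mm above the bench, then flared 4 mm wider up to 108. Origin: on the bench, mid between guides.
- stops: Hard stops of the adapter: two rigid steel blocks under the module's shoulders at y -23 and +23 mm, tops 30 mm above the bench. Origin = the adapter's origin.
- adapter_seat (a point): Point at the level of the stops' tops (30 mm above the bench), mid between the guides, axes as the adapter's: the module's origin is here when its shoulders are on the stops. Behind the guides (x 30 to 52 mm) lies a box 28 mm high.
- contact_block (a joint): How far the sprung contact block between the stops is pressed down, m. At 0 its top is level with the stops' tops, so the tongue meets it 8 mm before the shoulders meet the stops; 0.008 = shoulders on the stops. Spring: 4.5 N at 0, 11.7 N at 0.008; it lifts the module off the stops when let go.
- esd_brush: Bystander, leave it: black brush 146 mm long, 9 mm high, beside the vise. Origin: centre of its underside.
- screwdriver_red: Bystander, leave it: screwdriver with a red handle, 172 mm long, 24 mm high, on the other side of the vise. Origin: centre of its underside.
- tweezers: Bystander, leave it: steel tweezers 124 mm long, 10 mm high, by the stand. Origin: centre of its underside.
- stapler: Bystander, leave it: blue stapler, 127 mm long, 47 mm high, behind the vise. Origin: centre of its underside.
- marker_black: Bystander, leave it: white marker with a black cap, 134 mm long, in front of the adapter. Origin: centre of its underside.
- usb_stick: Bystander, leave it: orange memory stick 53 mm long, 8 mm high. Origin: centre of its underside.
- serial_plug: Bystander, leave it: dark grey plug 52 mm long, 16 mm high. Origin: centre of its underside.
Mind the look-alikes: they are no part of the job. Leave any green look-alike of the module_antenna alone.

How it is judged:
By the outcome, as a careful person would: the job done as asked, in the order asked, and still so for the second after the job is handed in, while the arm keeps its last pose, push and grip.
It also fails if it takes over 64 s, if anything falls off the work surface, if the arm or the gripper's body presses on something with over 40 N, if the wrist force passes 120 N, or if a joint passes its speed limit or range.

## Working session

There is one attempt and no reset: what is moved stays moved. The work goes in short steps, Python scripts to look and compute and a shell command to move; the robot and the scene stay as the last step left them, time stands still between calls to the robot, and variables do not carry over. Pictures are saved under pics/ and viewed, at most 10 in all, crops included, and the job is handed in when it is done.

```bash
ls; mkdir -p pics; python3 - <<'E'
from cell import *
import cv2
for n in ("top","scene"):
    f=grab_frame(n); cv2.imwrite(f"pics/{n}0.png",f["color"])
    print(n,{k:(v.tolist() if hasattr(v,'tolist') else v) for k,v in f.items() if k!='color'})
s=observe(); print(s)
E
```

```text
pics
top {'fx': 356.05207932325, 'fy': 356.05207932325, 'cx': 256.2147708489924, 'cy': 198.8333166370045, 'origin': [0.39411972165149867, 0.05777460357124633, 1.0480158272372404], 'rotation': [[0.028513886199480542, 0.9950320222671294, -0.0953846578690199], [-0.9995328852256011, 0.029432005833434083, 0.008232155562551935], [0.010998620203844742, 0.09510537153919127, 0.9954064489734855]]}
scene {'fx': 449.14149300012133, 'fy': 449.14149300012133, 'cx': 253.18856560604232, 'cy': 199.3278437988493, 'origin': [0.05189339526051934, 0.9386964161251659, 0.7309050395198389], 'rotation': [[-0.896654318798272, 0.2370747985944368, -0.3739071709018352], [-0.442408081037564, -0.5120590105195203, 0.7362544801754554], [-0.01691515335629907, 0.8255853133487642, 0.5640237299704295]]}
{'clock': 0.1, 'joint_positions': array([-9.73385085e-01,  3.85508050e-01,  6.75762007e-03, -4.03927355e-04,
       -1.19405443e+00, -2.58580112e-01]), 'joint_vel': array([-0.00252664, -0.00249016,  0.00303459,  0.0007005 ,  0.00080557,
       -0.00143001]), 'effort': array([-4.02382266e-04, -3.91687703e+01,  1.87934393e+01,  4.23182175e+00,
        1.34399591e-02, -7.61625301e-05]), 'position': array([ 0.20756058, -0.58897378,  0.23555456]), 'tcp_rot': array([[-9.43193271e-01, -3.32243559e-01, -8.19249445e-04],
       [-3.32244535e-01,  9.43191425e-01,  1.87189817e-03],
       [ 1.50782942e-04,  2.03775291e-03, -9.99997912e-01]]), 'force': array([-0.57535712, -0.23471292,  0.44630976]), 'wrist_torque': array([0.03085781, 0.02687218, 0.01063847]), 'grip_force': 0.0, 'width': 0.0870439346581579}
```

View pics/top0.png

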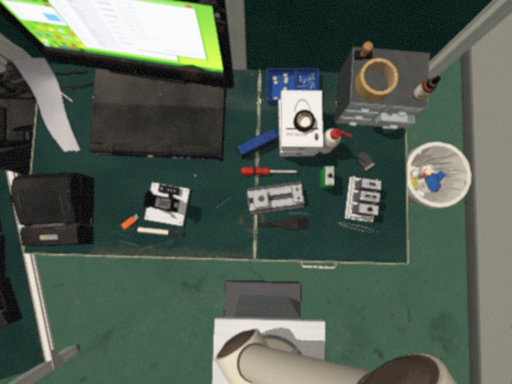

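View pics/scene0.png

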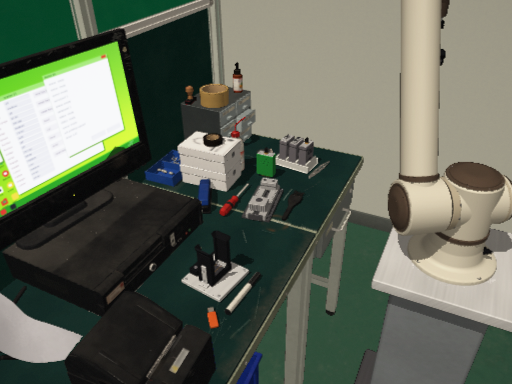

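The top view shows the stand with three grey modules at about (365,200), the green look-alike at (327,177), the vise at (276,198) and the adapter at (167,204). The scene view shows the adapter at (216,268), the vise at (263,200) and the stand at (297,152). Next I'll enlarge the stand, vise and adapter.

```bash
python3 - <<'E'
import cv2,numpy as np
t=cv2.imread("pics/top0.png");s=cv2.imread("pics/scene0.png")
def c(im,x,y,w,h,W,H): return cv2.resize(im[y:y+h,x:x+w],(W,H),interpolation=cv2.INTER_CUBIC)
a=np.hstack([c(t,335,165,60,45+15,300,300),c(s,268,126,60,60,300,300)])
b=np.hstack([c(t,238,170,75,60,375,300),c(t,135,172,60,60,300,300)])
b=b[:,:600] if b.shape[1]>600 else b
b=np.hstack([c(t,238,170,75,60,375,300),c(t,140,175,60,60,300,300)])
a=np.hstack([a,np.zeros((300,75,3),np.uint8)])
cv2.imwrite("pics/z1.png",np.vstack([a,b]))
E
```

```text
(no output)
```

View pics/z1.png

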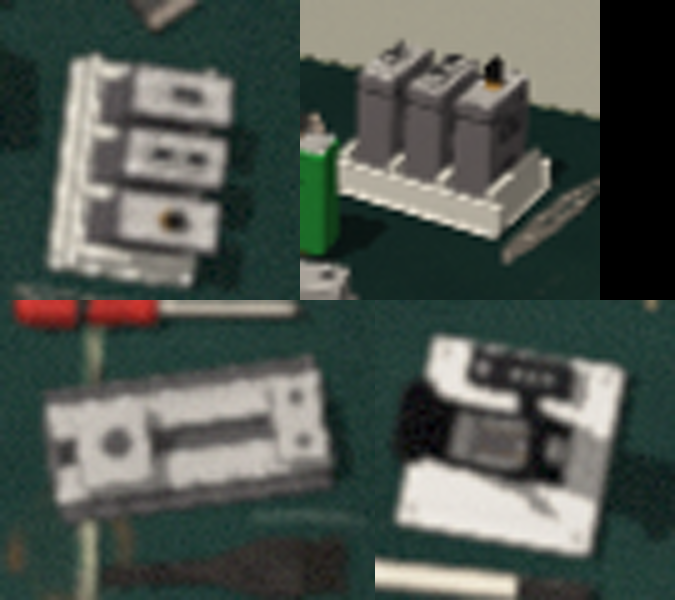

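The antenna module candidates in the top view are:
- (369,209): black stub with an orange base.
- (370,196): two jacks.
- (371,184): D-sub socket.
- (327,177): the green look-alike.

The grey block with the stub at (369,209) fits the description, and the enlarged crop confirms it. The vise's sliding jaw (the longer one, with a hole) is on the left, at +y in the world. Next I'll measure by masks.

```bash
cat > h.py <<'E'
import cv2,numpy as np
CAM={'top':dict(f=356.05207932325,c=(256.2147708489924,198.8333166370045),o=np.array([0.39411972165149867,0.05777460357124633,1.0480158272372404]),R=np.array([[0.028513886199480542,0.9950320222671294,-0.0953846578690199],[-0.9995328852256011,0.029432005833434083,0.008232155562551935],[0.010998620203844742,0.09510537153919127,0.9954064489734855]])),
'scene':dict(f=449.14149300012133,c=(253.18856560604232,199.3278437988493),o=np.array([0.05189339526051934,0.9386964161251659,0.7309050395198389]),R=np.array([[-0.896654318798272,0.2370747985944368,-0.3739071709018352],[-0.442408081037564,-0.5120590105195203,0.7362544801754554],[-0.01691515335629907,0.8255853133487642,0.5640237299704295]]))}
def ray(n,uv,z):
    k=CAM[n];u,v=uv
    d=k['R']@np.array([(u-k['c'][0])/k['f'],-(v-k['c'][1])/k['f'],-1.])
    return k['o']+d*(z-k['o'][2])/d[2]
def proj(n,P):
    k=CAM[n];p=k['R'].T@(np.asarray(P)-k['o'])
    return np.array([k['c'][0]+k['f']*p[0]/-p[2],k['c'][1]-k['f']*p[1]/-p[2]])
def up(im,x,y,w,h,s=8): # crop upsampled; pixel (i,j)->x+(i+.5)/s-.5
    return cv2.resize(im[y:y+h,x:x+w],None,fx=s,fy=s,interpolation=cv2.INTER_CUBIC)
def full(p,x,y,s=8): return (np.asarray(p,float)+.5)/s-.5+np.array([x,y])
E
python3 - <<'E'
from h import *
t=cv2.imread("pics/top0.png");vis=[]
def run(x,y,w,h,th,amin,z,im=t,n='top',hi=256,eps=0.03):
    u=up(im,x,y,w,h);g=cv2.cvtColor(u,cv2.COLOR_BGR2GRAY);m=((g>th)&(g<=hi)).astype(np.uint8)*255
    for c in cv2.findContours(m,cv2.RETR_EXTERNAL,cv2.CHAIN_APPROX_NONE)[0]:
        if cv2.contourArea(c)<amin*64: continue
        r=cv2.minAreaRect(c);b=cv2.boxPoints(r)
        W=np.array([ray(n,full(p,x,y),z)[:2] for p in b])
        e=[np.linalg.norm(W[1]-W[0])*1e3,np.linalg.norm(W[2]-W[1])*1e3]
        k=0 if e[0]>e[1] else 1; d=W[k+1]-W[k]
        print(n,th,'ctr px',full(r[0],x,y).round(1),'xy',W.mean(0).round(4),'size',np.round(e,1),'longdir deg',round(np.degrees(np.arctan2(d[1],d[0]))%180,1))
        cv2.drawContours(u,[b.astype(int)],0,(0,0,255),1)
    return u
for th in (125,140,155): A=run(354,170,30,50,th,60,.082)
print('adapter');
for th in (130,150):B=run(136,170,64,62,th,300,.01)
print('vise')
for th in (110,130):C=run(240,175,72,46,th,100,.02)
o=np.zeros((600,800,3),np.uint8)
for im,(X,Y,W,H) in ((A,(0,0,240,400)),(B,(240,0,512//2,496//2)),(C,(240,260,552,340))):
    o[Y:Y+H,X:X+W]=cv2.resize(im,(W,H))
cv2.imwrite('pics/m1.png',o)
E
```

```text
top 125 ctr px [362.9 216.4] xy [ 0.4473 -0.242 ] size [51.2 16.7] longdir deg 91.7
top 125 ctr px [368.1 208.6] xy [ 0.4691 -0.2561] size [25.6 53.8] longdir deg 82.9
top 125 ctr px [369.4 196. ] xy [ 0.5037 -0.2597] size [25.2 53.8] longdir deg 84.3
top 125 ctr px [371.  183.5] xy [ 0.5382 -0.2641] size [27.8 53.1] longdir deg 87.8
top 140 ctr px [368.2 208.6] xy [ 0.4689 -0.2563] size [24.2 52.2] longdir deg 83.1
top 140 ctr px [369.5 196. ] xy [ 0.5037 -0.2599] size [23.7 52.2] longdir deg 84.4
top 140 ctr px [371.  183.6] xy [ 0.5382 -0.2642] size [26.4 51.9] longdir deg 87.7
top 155 ctr px [368.3 208.8] xy [ 0.4686 -0.2565] size [22.5 50.8] longdir deg 83.0
top 155 ctr px [369.5 196. ] xy [ 0.5036 -0.2599] size [22.4 50.7] longdir deg 84.1
top 155 ctr px [371.1 183.4] xy [ 0.5385 -0.2643] size [23.2 51.4] longdir deg 84.5
adapter
top 130 ctr px [166.6 203.6] xy [0.4723 0.3101] size [114.4 115.4] longdir deg 80.6
top 150 ctr px [164.1 216.1] xy [0.4352 0.3154] size [ 38.1 113.1] longdir deg 80.8
vise
top 110 ctr px [275.  196.9] xy [ 0.5001 -0.0053] size [161.8  60.8] longdir deg 99.4
top 130 ctr px [275.1 196.9] xy [ 0.5001 -0.0054] size [160.3  58.4] longdir deg 99.4
```

View pics/m1.png

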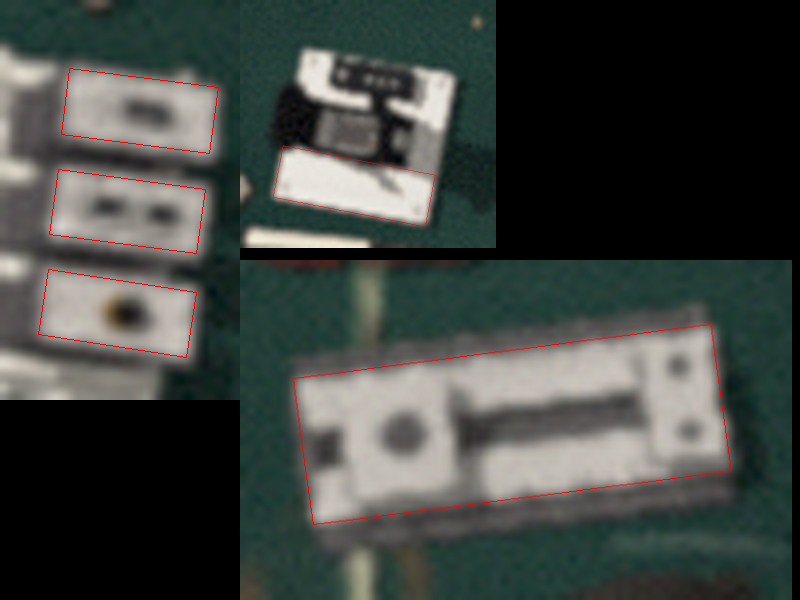

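The masks fit. The three module tops measure 26x54 and sit 35 mm apart, and the vise is 160 mm long. Now I'll check the derived frames by projecting known points into both views.

```bash
cat > frames.py <<'E'
import numpy as np
def fr(x,y,deg): # deg = direction of local y
    a=np.radians(deg-90);return np.array([[np.cos(a),-np.sin(a),x],[np.sin(a),np.cos(a),y],[0,0,1]])
def pt(F,x,y,z): return np.r_[(F@[x,y,1])[:2],z]
c,s=np.cos(np.radians(99.4)),np.sin(np.radians(99.4))
V=fr(0.5001-.011*c,-0.0053-.011*s,99.4)
A=fr(0.4723,0.3101,80.8)
M=fr(0.469,-0.2562,83.4)
E
python3 - <<'E'
from h import *; from frames import *
t=cv2.imread("pics/top0.png");s=cv2.imread("pics/scene0.png")
def draw(n,im,box,segs,S):
    x,y,w,h=box;u=up(im,x,y,w,h,S)
    for col,L in segs:
        q=[np.round((proj(n,p)-[x,y]+.5)*S-.5).astype(int) for p in L]
        cv2.polylines(u,[np.array(q)],False,col,1)
    return u
R,B,Y,G=(0,0,255),(255,80,0),(0,255,255),(0,255,0)
rect=lambda F,x0,x1,y0,y1,z:[pt(F,*p,z) for p in ((x0,y0),(x1,y0),(x1,y1),(x0,y1),(x0,y0))]
vs=[(R,rect(V,-.023,.023,-.037,-.069,.042)),(B,rect(V,-.039,.039,-.069,.091,0.0)),(Y,rect(V,-.008,.008,-.037,.03,.02)),(G,rect(V,-.023,.023,.037,.077,.042))]
as_=[(R,rect(A,-.055,.055,-.056,.056,.01)),(B,rect(A,-.013,.013,-.022,.022,.03)),(Y,rect(A,-.0145,.0145,-.0285,.0285,.096)),(G,rect(A,.03,.052,-.03,.03,.028))]
ms=[(R,rect(M,-.013,.013,-.027,.027,.082)),(B,rect(M,-.013,.013,-.027,.027,.03))]
o=np.zeros((600,800,3),np.uint8)
for im,(X,Y0) in ((draw('top',t,(240,175,72,46),vs,5),(0,0)),(draw('scene',s,(236,170,60,58),vs,5),(0,240)),
  (draw('top',t,(136,170,60,62),as_,5),(370,0)),(draw('scene',s,(175,222,80,84),as_,4),(310,315)),(draw('scene',s,(275,126,48,50),ms,5),(640,340)),(draw('top',t,(354,170,24,50),ms,5),(680,0))):
    H,W=im.shape[:2];H=min(H,600-Y0);W=min(W,800-X);o[Y0:Y0+H,X:X+W]=im[:H,:W]
cv2.imwrite('pics/m2.png',o)
E
```

```text
(no output)
```

View pics/m2.png

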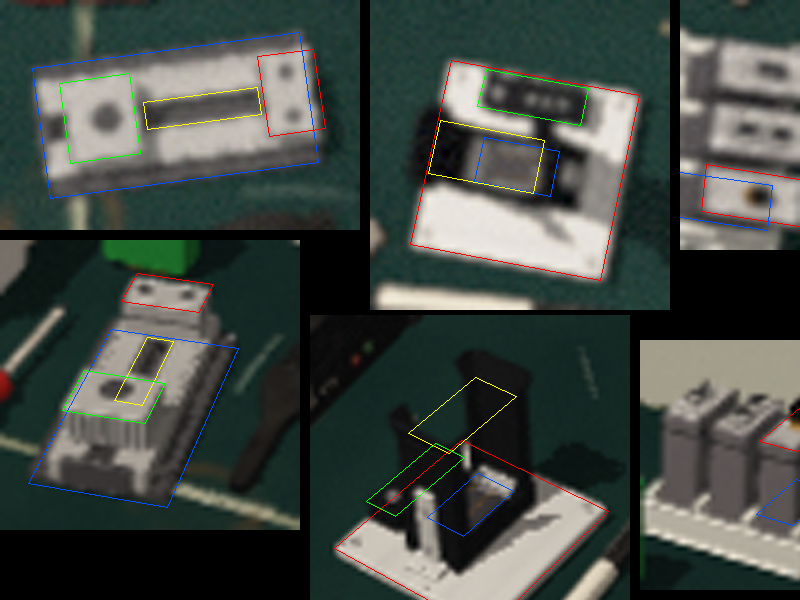

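The overlay agrees for the module, the vise and the adapter's plate and box to within a pixel or two. The fixed-jaw face and the adapter guides need a sharper check, so I'll use numeric profiles plus one brightened enlargement.

```bash
python3 - <<'E'
from h import *; from frames import *
from scipy.ndimage import map_coordinates as mc
t=cv2.imread("pics/top0.png");s=cv2.imread("pics/scene0.png")
gt=cv2.cvtColor(t,cv2.COLOR_BGR2GRAY).astype(float)
def prof(F,pts): 
    q=np.array([proj('top',p) for p in pts]);return mc(gt,[q[:,1],q[:,0]],order=1)
ys=np.arange(-.08,.1,.003)
for z,xs in ((.042,(0.015,.018)),(.042,(-.018,-.012)),(.02,(0,))):
    print('vise y z',z,xs,[(int(round(y*1e3)),int(v)) for y,v in zip(ys,np.mean([prof(V,[pt(V,x,y,z) for y in ys]) for x in xs],0))])
xs=np.arange(-.05,.05,.002)
print('vise x slot',[(int(round(x*1e3)),int(v)) for x,v in zip(xs,np.mean([prof(V,[pt(V,x,y,.02) for x in xs]) for y in (-.02,-.01,0,.01)],0))])
g=lambda u:(255*(u/255.)**.5).astype(np.uint8)
a=g(up(s,185,225,56,60,9));b=g(up(t,142,176,50,50,6))
def mark(n,u,x,y,S,P,c):
    q=np.round((proj(n,P)-[x,y]+.5)*S-.5).astype(int);cv2.circle(u,tuple(map(int,q)),2,c,-1)
for sx in(-1,1):
  for sy in(-1,1):
    for z,hx,hy,c in((.108,.0185,.0325,(0,0,255)),(.096,.0145,.0285,(0,255,255)),(.03,.0145,.0285,(255,80,0))):
      for n,u,x,y,S in(('scene',a,185,225,9),('top',b,142,176,6)): mark(n,u,x,y,S,pt(A,sx*hx,sy*hy,z),c)
o=np.zeros((540,804,3),np.uint8)[:, :800];o[:540,:500]=a[:540,:500];o[:300,500:800]=b
cv2.imwrite('pics/m3.png',o)
E
```

```text
vise y z 0.042 (0.015, 0.018) [(-80, 49), (-77, 50), (-74, 49), (-71, 43), (-68, 67), (-65, 122), (-62, 172), (-59, 184), (-56, 168), (-53, 146), (-50, 148), (-47, 176), (-44, 187), (-41, 179), (-38, 160), (-35, 162), (-32, 179), (-29, 189), (-26, 191), (-23, 190), (-20, 190), (-17, 189), (-14, 187), (-11, 186), (-8, 188), (-5, 186), (-2, 186), (1, 186), (4, 187), (7, 187), (10, 185), (13, 186), (16, 187), (19, 183), (22, 186), (25, 181), (28, 174), (31, 162), (34, 159), (37, 176), (40, 186), (43, 187), (46, 188), (49, 190), (52, 191), (55, 191), (58, 191), (61, 191), (64, 191), (67, 192), (70, 191), (73, 192), (76, 185), (79, 185), (82, 189), (85, 187), (88, 165), (91, 113), (94, 69), (97, 52)]
vise y z 0.042 (-0.018, -0.012) [(-80, 45), (-77, 38), (-74, 31), (-71, 32), (-68, 59), (-65, 124), (-62, 175), (-59, 179), (-56, 159), (-53, 140), (-50, 147), (-47, 170), (-44, 186), (-41, 187), (-38, 169), (-35, 164), (-32, 174), (-29, 182), (-26, 187), (-23, 185), (-20, 179), (-17, 178), (-14, 178), (-11, 176), (-8, 180), (-5, 180), (-2, 177), (1, 176), (4, 176), (7, 174), (10, 176), (13, 
[... 827 characters left out ...]
(58, 94), (61, 137), (64, 175), (67, 188), (70, 193), (73, 182), (76, 133), (79, 78), (82, 60), (85, 66), (88, 82), (91, 86), (94, 66), (97, 52)]
vise x slot [(-50, 55), (-48, 53), (-46, 50), (-44, 50), (-42, 54), (-40, 65), (-38, 78), (-36, 85), (-34, 84), (-32, 87), (-30, 102), (-28, 132), (-26, 161), (-24, 179), (-22, 185), (-20, 189), (-18, 190), (-16, 189), (-14, 187), (-12, 181), (-10, 163), (-8, 135), (-6, 106), (-4, 92), (-2, 86), (0, 82), (2, 77), (4, 81), (6, 106), (8, 143), (10, 174), (12, 188), (14, 191), (16, 191), (18, 189), (20, 186), (22, 182), (24, 173), (26, 157), (28, 130), (30, 105), (32, 91), (34, 86), (36, 79), (38, 66), (40, 57), (42, 53), (44, 53), (46, 54), (48, 53)]
```

View pics/m3.png

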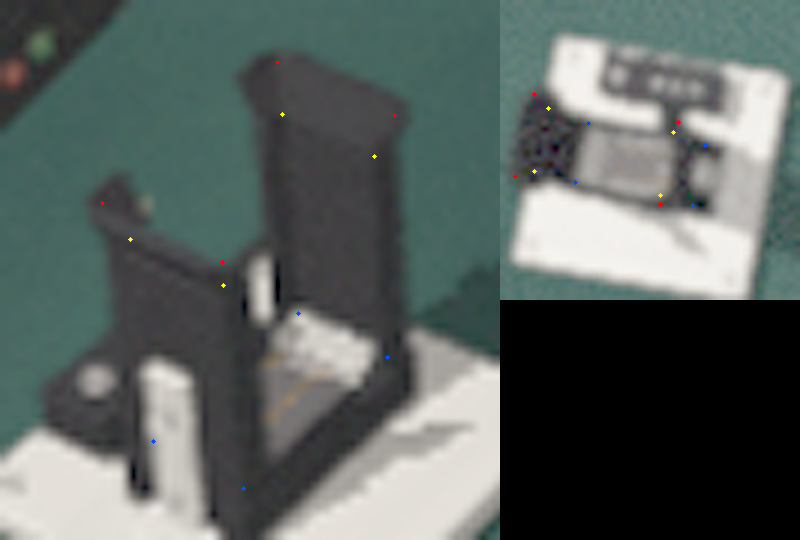

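The fixed-jaw face is at -37 ±1 mm and the slot is centred within 0.5 mm. The sliding jaw's face is at about 35 mm, so the joint is at about 0.002. The adapter's stops and guide tops fall within about 1 px of the marks: flare (278,62) and (395,115), stops (298,313) and (387,357). Now I'll move.

```bash
cat > d.py <<'E'
import sys,numpy as np
from cell import *
from frames import *
def go(F,lx,ly,z,deg): # target in local frame of F (TCP z), tool-y world yaw deg
    s=observe();R=np.array(s['tcp_rot']);p=np.array(s['position'])
    T=pt(F,lx,ly,z);d=R.T@(T-p)/.04
    y=np.degrees(np.arctan2(R[1,1],R[0,1]));tw=-((deg-y+180)%360-180)/6
    print('t',s['clock'],'pos',p.round(4),'yaw',y.round(2),'F',np.round(s['force'],1),'w',round(s['width'],4),'g',round(s['grip_force'],1))
    print('target',T.round(4),'-> tx,ty,tz,twist',d.round(3),round(tw,3))
F={'V':V,'A':A,'M':M}
a=sys.argv;go(F[a[1]],*map(float,a[2:6]))
E
python3 d.py M 0 0 .14 83.4
```

```text
t 0.1 pos [ 0.2076 -0.589   0.2356] yaw 109.41 F [-0.6 -0.2  0.4] w 0.087 g 0.0
target [ 0.469  -0.2562  0.14  ] -> tx,ty,tz,twist [-8.929  5.67   2.399] 4.334
```

```bash
python3 -m jog '{"increments":[{"tx":-0.9,"ty":0.57,"tz":0,"twist":0.5},{"tx":-1.8,"ty":1.14,"tz":0.2,"twist":1},{"tx":-2.7,"ty":1.7,"tz":0.4,"twist":1.5},{"tx":-3.6,"ty":2.27,"tz":0.6,"twist":2},{"tx":-4.5,"ty":2.84,"tz":0.8,"twist":2.5},{"tx":-5.4,"ty":3.4,"tz":1.1,"twist":3},{"tx":-6.3,"ty":4,"tz":1.4,"twist":3.5},{"tx":-7.2,"ty":4.54,"tz":1.7,"twist":4},{"tx":-8.1,"ty":5.1,"tz":2,"twist":4.33},{"tx":-8.93,"ty":5.67,"tz":2.4,"twist":4.33}]}' 1 && python3 d.py M 0 0 .057 83.4
```

```text
clock: 1.1
position: [0.4705, -0.2553, 0.1404]
tcp_rot: [[-0.993, 0.115, 0.001], [0.115, 0.993, -0.0], [-0.001, -0.0, -1.0]]
force: [0.2, -1.9, 0.4]
width: 0.0872
grip_force: 0.0
t 1.1 pos [ 0.4705 -0.2553  0.1404] yaw 83.42 F [ 0.2 -1.9  0.4] w 0.0872 g 0.0
target [ 0.469  -0.2562  0.057 ] -> tx,ty,tz,twist [ 0.037 -0.025  2.084] 0.003
```

```bash
python3 -m jog '{"increments":[{"tx":0.02,"ty":0,"tz":0},{"tx":0.02,"ty":0,"tz":0.3},{"tx":0.02,"ty":0,"tz":0.6},{"tx":0.02,"ty":0,"tz":0.9},{"tx":0.02,"ty":0,"tz":1.2},{"tx":0.02,"ty":0,"tz":1.5},{"tx":0.02,"ty":0,"tz":1.8},{"tx":0.02,"ty":0,"tz":2.08},{"tx":0.02,"ty":0,"tz":2.08},{"tx":0.02,"ty":0,"tz":2.08}]}' 1 && python3 d.py M 0 0 .057 83.4; python3 - <<'E'
from h import *
from cell import *
a=up(grab_frame('top')["color"],325,150,75,80,5);b=up(grab_frame('scene')["color"],245,100,75,80,5)
cv2.imwrite('pics/g1.png',np.hstack([a,b]))
E
```

```text
invalid input at $.increments[0]: expected keys tx, ty, tz, twist
```

View pics/g1.png

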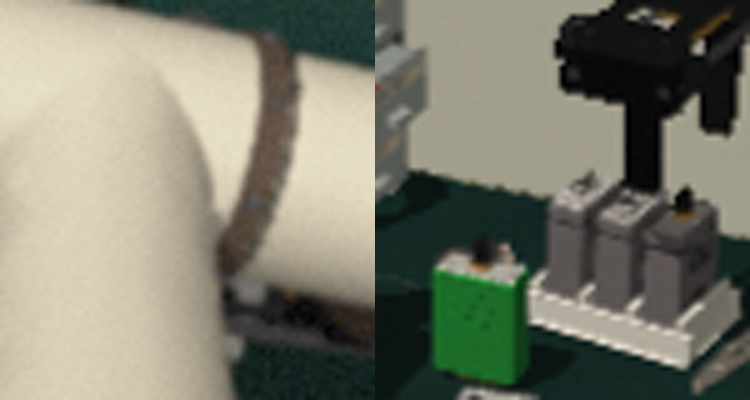

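The move was refused because twist is required. The crop shows the open gripper above the stand, with the near fingertip at about scene px (298.7,137.5) and the antenna module below at (307,142). I'll check that fingertip numerically.

```bash
python3 - <<'E'
from h import *;from frames import *
from cell import observe
s=observe();p=np.array(s['position']);R=np.array(s['tcp_rot'])
for y in(.0435,.0585):print([proj('scene',p+R@[x,y,.014]).round(1).tolist() for x in(-.0095,.0095)])
print('module top ctr',proj('scene',pt(M,0,0,.082)),'ant top',proj('scene',pt(M,0,0,.102)), p)
E
```

```text
[[296.8, 136.0], [302.4, 137.4]]
[[294.4, 137.9], [300.1, 139.4]]
module top ctr [306.25344565 143.24816348] ant top [306.57467929 137.45950063] [ 0.47024597 -0.25334027  0.13816826]
```

```bash
python3 -m jog '{"increments":[{"tx":0.02,"ty":0,"tz":0,"twist":0},{"tx":0.02,"ty":0,"tz":0.3,"twist":0},{"tx":0.02,"ty":0,"tz":0.6,"twist":0},{"tx":0.02,"ty":0,"tz":0.9,"twist":0},{"tx":0.02,"ty":0,"tz":1.2,"twist":0},{"tx":0.02,"ty":0,"tz":1.5,"twist":0},{"tx":0.02,"ty":0,"tz":1.8,"twist":0},{"tx":0.02,"ty":0,"tz":2.08,"twist":0},{"tx":0.02,"ty":0,"tz":2.08,"twist":0},{"tx":0.02,"ty":0,"tz":2.08,"twist":0}]}' 1 && python3 d.py M 0 0 .057 83.4
```

```text
clock: 2.2
position: [0.4686, -0.2568, 0.0571]
tcp_rot: [[-0.993, 0.114, -0.0], [0.114, 0.993, -0.0], [0.0, -0.0, -1.0]]
force: [0.4, 0.5, 0.4]
width: 0.0871
grip_force: 0.0
t 2.2 pos [ 0.4686 -0.2568  0.0571] yaw 83.45 F [0.4 0.5 0.4] w 0.0871 g 0.0
target [ 0.469  -0.2562  0.057 ] -> tx,ty,tz,twist [-0.009  0.015  0.003] 0.008
```

```bash
python3 -m jog '{"increments":[{"tx":0,"ty":0,"tz":0,"twist":0},{"tx":0,"ty":0,"tz":0,"twist":0},{"tx":0,"ty":0,"tz":0,"twist":0},{"tx":0,"ty":0,"tz":0,"twist":0},{"tx":0,"ty":0,"tz":0,"twist":0},{"tx":0,"ty":0,"tz":0,"twist":0},{"tx":0,"ty":0,"tz":0,"twist":0},{"tx":0,"ty":0,"tz":0,"twist":0},{"tx":0,"ty":0,"tz":0,"twist":0},{"tx":0,"ty":0,"tz":0,"twist":0}]}' 0.4 25 && python3 d.py M 0 0 .16 83.4
```

```text
clock: 3.2
position: [0.4686, -0.2568, 0.0575]
tcp_rot: [[-0.993, 0.114, 0.0], [0.114, 0.993, -0.0], [-0.0, -0.0, -1.0]]
force: [-1.5, -0.7, 2.9]
width: 0.0539
grip_force: 25.0
t 3.2 pos [ 0.4686 -0.2568  0.0575] yaw 83.44 F [-1.5 -0.7  2.9] w 0.0539 g 25.0
target [ 0.469  -0.2562  0.16  ] -> tx,ty,tz,twist [-0.009  0.015 -2.562] 0.006
```

```bash
python3 -m jog '{"increments":[{"tx":0,"ty":0,"tz":-0.15,"twist":0},{"tx":0,"ty":0,"tz":-0.4,"twist":0},{"tx":0,"ty":0,"tz":-0.7,"twist":0},{"tx":0,"ty":0,"tz":-1,"twist":0},{"tx":0,"ty":0,"tz":-1.3,"twist":0},{"tx":0,"ty":0,"tz":-1.6,"twist":0},{"tx":0,"ty":0,"tz":-1.9,"twist":0},{"tx":0,"ty":0,"tz":-2.3,"twist":0},{"tx":0,"ty":0,"tz":-2.7,"twist":0},{"tx":0,"ty":0,"tz":-2.7,"twist":0}]}' 0.4 25 && python3 d.py V 0 -0.006 .165 99.4
```

```text
clock: 4.2
position: [0.47, -0.2572, 0.1682]
tcp_rot: [[-0.993, 0.114, 0.005], [0.114, 0.993, -0.002], [-0.006, -0.001, -1.0]]
force: [0.6, -0.5, -1.5]
width: 0.0538
grip_force: 25.0
t 4.2 pos [ 0.47   -0.2572  0.1682] yaw 83.46 F [ 0.6 -0.5 -1.5] w 0.0538 g 25.0
target [ 0.5029 -0.0221  0.165 ] -> tx,ty,tz,twist [-0.148  5.934  0.073] -2.657
```

```bash
python3 -m jog '{"increments":[{"tx":-0.02,"ty":0.5,"tz":0,"twist":-0.3},{"tx":-0.04,"ty":1.3,"tz":0,"twist":-0.7},{"tx":-0.06,"ty":2.2,"tz":0,"twist":-1.1},{"tx":-0.08,"ty":3.1,"tz":0,"twist":-1.5},{"tx":-0.1,"ty":4,"tz":0,"twist":-1.9},{"tx":-0.12,"ty":4.9,"tz":0,"twist":-2.3},{"tx":-0.15,"ty":5.5,"tz":0,"twist":-2.66},{"tx":-0.15,"ty":5.93,"tz":0,"twist":-2.66},{"tx":-0.15,"ty":5.93,"tz":0,"twist":-2.66},{"tx":-0.15,"ty":5.93,"tz":0,"twist":-2.66}]}' 0.4 25 && python3 d.py V 0 -0.006 .085 99.4;  python3 - <<'E'
from h import *
from cell import *
from frames import *
a=up(grab_frame('top')["color"],232,165,80,60,5);f=grab_frame('scene')["color"];b=up(f,225,125,80,100,5)
s=observe();p=np.array(s['position']);R=np.array(s['tcp_rot'])
# module base corners as held: base is 45mm ahead of TCP
for x in(-.013,.013):
  for y in(-.027,.027):
   for z,c in((.045,(0,0,255)),(-.025,(0,255,255))):
    q=np.round((proj('scene',p+R@[x,y,z])-[225,125]+.5)*5-.5).astype(int);cv2.circle(b,tuple(map(int,q)),2,c,-1)
o=np.zeros((500,800,3),np.uint8);o[:300,:400]=a;o[:,400:]=b
cv2.imwrite('pics/g2.png',o)
E
```

```text
clock: 5.2
position: [0.5011, -0.0217, 0.1648]
tcp_rot: [[-0.986, -0.164, -0.001], [-0.164, 0.986, -0.0], [0.001, 0.0, -1.0]]
force: [0.3, -0.2, -0.8]
width: 0.054
grip_force: 25.0
t 5.2 pos [ 0.5011 -0.0217  0.1648] yaw 99.43 F [ 0.3 -0.2 -0.8] w 0.054 g 25.0
target [ 0.5029 -0.0221  0.085 ] -> tx,ty,tz,twist [-0.045 -0.017  1.996] 0.005
```

View pics/g2.png

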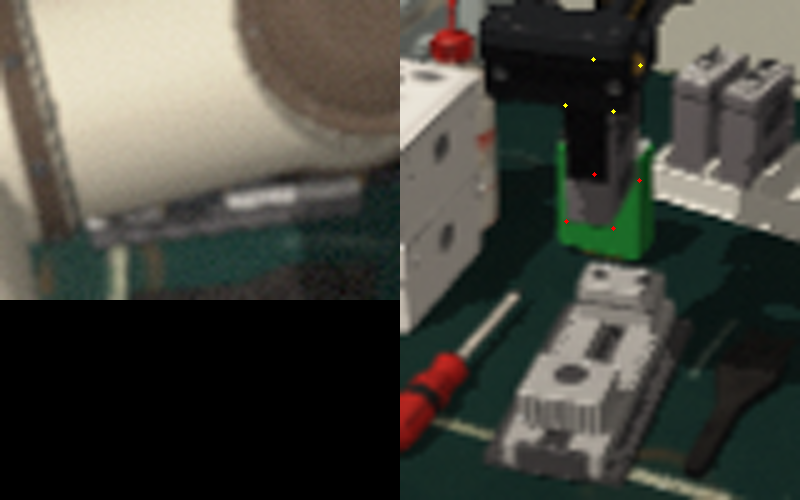

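The module hangs upright, with its base corners at the predicted px (567,221) and (613,228), so camera and arm agree. Lowering it into the vise.

```bash
python3 -m jog '{"increments":[{"tx":-0.03,"ty":0,"tz":0.2,"twist":0},{"tx":-0.03,"ty":0,"tz":0.5,"twist":0},{"tx":-0.03,"ty":0,"tz":0.8,"twist":0},{"tx":-0.03,"ty":0,"tz":1.1,"twist":0},{"tx":-0.03,"ty":0,"tz":1.4,"twist":0},{"tx":-0.03,"ty":0,"tz":1.7,"twist":0},{"tx":-0.03,"ty":0,"tz":1.9,"twist":0},{"tx":-0.03,"ty":0,"tz":1.9,"twist":0},{"tx":-0.03,"ty":0,"tz":1.9,"twist":0},{"tx":-0.03,"ty":0,"tz":1.9,"twist":0}]}' 0.4 25 && python3 d.py V 0 -0.006 .065 99.4
```

```text
clock: 6.3
position: [0.5032, -0.0216, 0.0898]
tcp_rot: [[-0.987, -0.163, 0.001], [-0.163, 0.987, 0.0], [-0.001, 0.0, -1.0]]
force: [0.2, 0.2, -1.1]
width: 0.0538
grip_force: 25.0
t 6.3 pos [ 0.5032 -0.0216  0.0898] yaw 99.39 F [ 0.2  0.2 -1.1] w 0.0538 g 25.0
target [ 0.5029 -0.0221  0.065 ] -> tx,ty,tz,twist [ 0.01  -0.011  0.62 ] -0.002
```

```bash
python3 -m jog '{"increments":[{"tx":0,"ty":-0.01,"tz":0.1,"twist":0},{"tx":0,"ty":-0.01,"tz":0.2,"twist":0},{"tx":0,"ty":-0.01,"tz":0.3,"twist":0},{"tx":0,"ty":-0.01,"tz":0.4,"twist":0},{"tx":0,"ty":-0.01,"tz":0.5,"twist":0},{"tx":0,"ty":-0.01,"tz":0.55,"twist":0},{"tx":0,"ty":-0.01,"tz":0.58,"twist":0},{"tx":0,"ty":-0.01,"tz":0.6,"twist":0},{"tx":0,"ty":-0.01,"tz":0.62,"twist":0},{"tx":0,"ty":-0.01,"tz":0.62,"twist":0}]}' 0.4 25 && python3 d.py V 0 -0.006 .064 99.4
```

```text
clock: 7.3
position: [0.5028, -0.022, 0.0655]
tcp_rot: [[-0.987, -0.163, 0.0], [-0.163, 0.987, -0.0], [-0.0, -0.0, -1.0]]
force: [-2.3, 1.5, 5.0]
width: 0.0538
grip_force: 25.0
t 7.3 pos [ 0.5028 -0.022   0.0655] yaw 99.41 F [-2.3  1.5  5. ] w 0.0538 g 25.0
target [ 0.5029 -0.0221  0.064 ] -> tx,ty,tz,twist [-0.002 -0.003  0.038] 0.001
```

```bash
python3 -m jog '{"increments":[{"tx":0,"ty":0,"tz":0,"twist":0},{"tx":0,"ty":0,"tz":0,"twist":0},{"tx":0,"ty":0,"tz":0,"twist":0},{"tx":0,"ty":0,"tz":0,"twist":0},{"tx":0,"ty":0,"tz":0,"twist":0},{"tx":0,"ty":0,"tz":0,"twist":0},{"tx":0,"ty":0,"tz":-0.2,"twist":0},{"tx":0,"ty":0,"tz":-0.7,"twist":0},{"tx":0,"ty":0,"tz":-1.4,"twist":0},{"tx":0,"ty":0,"tz":-2.3,"twist":0}]}' 0.9 25 && python3 d.py V 0 0.100 .16 189.4
```

```text
clock: 8.3
position: [0.5019, -0.0222, 0.157]
tcp_rot: [[-0.987, -0.163, -0.003], [-0.163, 0.987, -0.001], [0.003, -0.0, -1.0]]
force: [0.3, 0.5, 0.1]
width: 0.0783
grip_force: 0.0
t 8.3 pos [ 0.5019 -0.0222  0.157 ] yaw 99.39 F [0.3 0.5 0.1] w 0.0783 g 0.0
target [0.4856 0.0825 0.16  ] -> tx,ty,tz,twist [-0.024  2.648 -0.075] -15.002
```

```bash
python3 -m jog '{"increments":[{"tx":-0.02,"ty":0.4,"tz":0,"twist":-1.4},{"tx":-0.02,"ty":0.9,"tz":0,"twist":-2.8},{"tx":-0.02,"ty":1.4,"tz":0,"twist":-4.2},{"tx":-0.02,"ty":1.9,"tz":0,"twist":-5.6},{"tx":-0.02,"ty":2.4,"tz":0,"twist":-7},{"tx":-0.02,"ty":2.65,"tz":0,"twist":-8.4},{"tx":-0.02,"ty":2.65,"tz":0,"twist":-9.8},{"tx":-0.02,"ty":2.65,"tz":0,"twist":-11.2},{"tx":-0.02,"ty":2.65,"tz":0,"twist":-12.6},{"tx":-0.02,"ty":2.65,"tz":0,"twist":-14}]}' 0 10 && python3 d.py V 0 0.100 .042 189.4
```

```text
clock: 9.3
position: [0.4863, 0.0828, 0.1572]
tcp_rot: [[0.065, -0.998, 0.001], [-0.998, -0.065, 0.0], [-0.0, -0.001, -1.0]]
force: [-0.7, 0.4, 0.6]
width: 0.0065
grip_force: 0.0
t 9.3 pos [0.4863 0.0828 0.1572] yaw -176.25 F [-0.7  0.4  0.6] w 0.0065 g 0.0
target [0.4856 0.0825 0.042 ] -> tx,ty,tz,twist [0.007 0.021 2.879] -0.942
```

Now I'll look at the placement while descending beside the jaw.

```bash
python3 -m jog '{"increments":[{"tx":0,"ty":0.02,"tz":0.2,"twist":-0.94},{"tx":0,"ty":0.02,"tz":0.6,"twist":-0.94},{"tx":0,"ty":0.02,"tz":1,"twist":-0.94},{"tx":0,"ty":0.02,"tz":1.4,"twist":-0.94},{"tx":0,"ty":0.02,"tz":1.8,"twist":-0.94},{"tx":0,"ty":0.02,"tz":2.2,"twist":-0.94},{"tx":0,"ty":0.02,"tz":2.5,"twist":-0.94},{"tx":0,"ty":0.02,"tz":2.75,"twist":-0.94},{"tx":0,"ty":0.02,"tz":2.88,"twist":-0.94},{"tx":0,"ty":0.02,"tz":2.88,"twist":-0.94}]}' 0 10 && python3 d.py V 0 0.0665 .042 189.4;  python3 - <<'E'
from h import *
from cell import *
from frames import *
f=grab_frame('scene')["color"];S=7;b=up(f,222,130,80,85,S)
for x in(-.013,.013):
  for y in(-.027,.027):
   for z,c in((.02,(0,0,255)),(.09,(0,255,255))):
    q=np.round((proj('scene',pt(V,x,y-.006,z))-[222,130]+.5)*S-.5).astype(int);cv2.circle(b,tuple(map(int,q)),2,c,-1)
cv2.imwrite('pics/g3.png',b)
E
```

```text
clock: 10.3
position: [0.4853, 0.0826, 0.041]
tcp_rot: [[0.157, -0.988, -0.001], [-0.988, -0.157, -0.0], [0.0, 0.001, -1.0]]
force: [-0.6, 0.1, -0.4]
width: 0.0003
grip_force: 0.0
t 10.3 pos [0.4853 0.0826 0.041 ] yaw -170.97 F [-0.6  0.1 -0.4] w 0.0003 g 0.0
target [0.491  0.0495 0.042 ] -> tx,ty,tz,twist [ 0.841 -0.012 -0.024] -0.062
```

View pics/g3.png

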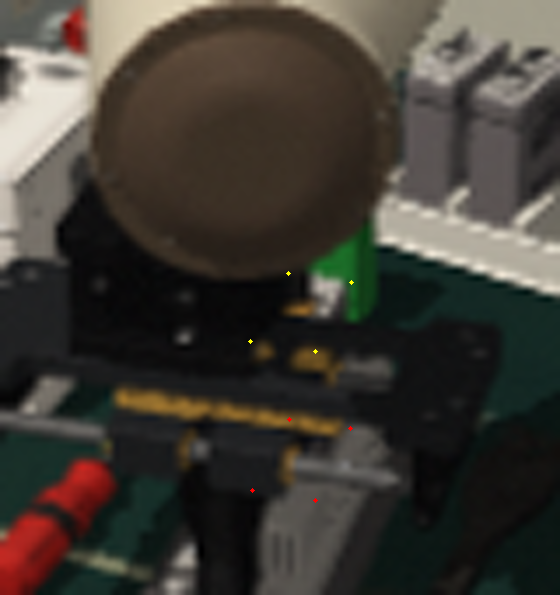

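The view is blocked by the gripper, as expected (the body lies across the vise). I'll push the jaw and watch the force.

```bash
python3 -m jog '{"increments":[{"tx":0.1,"ty":-0.01,"tz":0,"twist":-0.06},{"tx":0.18,"ty":-0.01,"tz":0,"twist":-0.06},{"tx":0.25,"ty":-0.01,"tz":0,"twist":-0.06},{"tx":0.32,"ty":-0.01,"tz":0,"twist":-0.06},{"tx":0.39,"ty":-0.01,"tz":0,"twist":-0.06},{"tx":0.46,"ty":-0.01,"tz":0,"twist":-0.06},{"tx":0.53,"ty":-0.01,"tz":0,"twist":-0.06},{"tx":0.58,"ty":-0.01,"tz":0,"twist":-0.06},{"tx":0.63,"ty":-0.01,"tz":0,"twist":-0.06},{"tx":0.68,"ty":-0.01,"tz":0,"twist":-0.06}]}' 0 10 && python3 d.py V 0 0.0665 .042 189.4
```

```text
clock: 11.35
position: [0.4903, 0.0559, 0.0414]
tcp_rot: [[0.163, -0.987, 0.0], [-0.987, -0.163, 0.0], [-0.0, -0.0, -1.0]]
force: [-1.6, 1.6, 1.9]
width: 0.0005
grip_force: 1.3
t 11.35 pos [0.4903 0.0559 0.0414] yaw -170.6 F [-1.6  1.6  1.9] w 0.0005 g 1.3
target [0.491  0.0495 0.042 ] -> tx,ty,tz,twist [ 0.161  0.008 -0.014] 0.0
```

```bash
python3 -m jog '{"increments":[{"tx":0.02,"ty":0,"tz":0,"twist":0},{"tx":0.04,"ty":0,"tz":0,"twist":0},{"tx":0.06,"ty":0,"tz":0,"twist":0},{"tx":0.08,"ty":0,"tz":0,"twist":0},{"tx":0.1,"ty":0,"tz":0,"twist":0},{"tx":0.12,"ty":0,"tz":0,"twist":0},{"tx":0.14,"ty":0,"tz":0,"twist":0},{"tx":0.15,"ty":0,"tz":0,"twist":0},{"tx":0.16,"ty":0,"tz":0,"twist":0},{"tx":0.16,"ty":0,"tz":0,"twist":0}]}' 0 10 && python3 d.py V 0 0.0665 .042 189.4
```

```text
clock: 12.35
position: [0.4914, 0.0496, 0.0414]
tcp_rot: [[0.163, -0.987, 0.0], [-0.987, -0.163, 0.0], [0.0, -0.0, -1.0]]
force: [-1.7, 3.3, 2.3]
width: 0.0005
grip_force: 1.6
t 12.35 pos [0.4914 0.0496 0.0414] yaw -170.6 F [-1.7  3.3  2.3] w 0.0005 g 1.6
target [0.491  0.0495 0.042 ] -> tx,ty,tz,twist [ 0.001  0.008 -0.014] -0.001
```

```bash
python3 -m jog '{"increments":[{"tx":0.005,"ty":0,"tz":0,"twist":0},{"tx":0.01,"ty":0,"tz":0,"twist":0},{"tx":0.015,"ty":0,"tz":0,"twist":0},{"tx":0.02,"ty":0,"tz":0,"twist":0},{"tx":0.025,"ty":0,"tz":0,"twist":0},{"tx":0.03,"ty":0,"tz":0,"twist":0},{"tx":0.035,"ty":0,"tz":0,"twist":0},{"tx":0.04,"ty":0,"tz":0,"twist":0},{"tx":0.045,"ty":0,"tz":0,"twist":0},{"tx":0.05,"ty":0,"tz":0,"twist":0}]}' 0 10 && python3 d.py V 0 0.0645 .042 189.4
```

```text
clock: 13.35
position: [0.4915, 0.0488, 0.0414]
tcp_rot: [[0.163, -0.987, 0.001], [-0.987, -0.163, 0.002], [-0.002, -0.001, -1.0]]
force: [-3.7, 10.5, 4.5]
width: 0.0002
grip_force: 5.5
t 13.35 pos [0.4915 0.0488 0.0414] yaw -170.62 F [-3.7 10.5  4.5] w 0.0002 g 5.5
target [0.4914 0.0475 0.042 ] -> tx,ty,tz,twist [ 0.031  0.009 -0.014] -0.004
```

```bash
python3 -m jog '{"increments":[{"tx":0.01,"ty":0,"tz":0,"twist":0},{"tx":0.02,"ty":0,"tz":0,"twist":0},{"tx":0.03,"ty":0,"tz":0,"twist":0},{"tx":0.03,"ty":0,"tz":0,"twist":0},{"tx":0.03,"ty":0,"tz":0,"twist":0},{"tx":0.03,"ty":0,"tz":0,"twist":0},{"tx":0.03,"ty":0,"tz":0,"twist":0},{"tx":0.03,"ty":0,"tz":0,"twist":0},{"tx":0.03,"ty":0,"tz":0,"twist":0},{"tx":0.03,"ty":0,"tz":0,"twist":0}]}' 0 10 && python3 d.py V 0 0.09 .042 189.4
```

```text
clock: 14.35
position: [0.4915, 0.0487, 0.0414]
tcp_rot: [[0.163, -0.987, 0.001], [-0.987, -0.163, 0.003], [-0.003, -0.001, -1.0]]
force: [-6.6, 15.0, 4.1]
width: 0.0006
grip_force: 8.0
t 14.35 pos [0.4915 0.0487 0.0414] yaw -170.63 F [-6.6 15.   4.1] w 0.0006 g 8.0
target [0.4872 0.0726 0.042 ] -> tx,ty,tz,twist [-0.609  0.01  -0.012] -0.005
```

The jaw is closed hard (15 N with no further travel). Retreating and rising.

```bash
python3 -m jog '{"increments":[{"tx":-0.15,"ty":0,"tz":0,"twist":0},{"tx":-0.4,"ty":0,"tz":0,"twist":0},{"tx":-0.55,"ty":0,"tz":-0.1,"twist":0},{"tx":-0.55,"ty":0,"tz":-0.6,"twist":0},{"tx":-0.55,"ty":0,"tz":-1.2,"twist":0},{"tx":-0.55,"ty":0,"tz":-1.9,"twist":0},{"tx":-0.55,"ty":0,"tz":-2.6,"twist":0},{"tx":-0.55,"ty":0,"tz":-3,"twist":0},{"tx":-0.55,"ty":0,"tz":-3,"twist":0},{"tx":-0.55,"ty":0,"tz":-3,"twist":0}]}' 0 10 && python3 d.py V 0 -.010 .165 189.4; python3 - <<'E'
from h import *
from cell import *
from frames import *
f=grab_frame('scene')["color"];S=7;b=up(f,222,130,80,85,S)
for x in(-.013,.013):
  for y in(-.027,.027):
   for z,c in((.02,(0,0,255)),(.09,(0,255,255))):
    q=np.round((proj('scene',pt(V,x,y-.010,z))-[222,130]+.5)*S-.5).astype(int);cv2.circle(b,tuple(map(int,q)),2,c,-1)
cv2.imwrite('pics/g4.png',b)
E
```

```text
clock: 15.35
position: [0.4876, 0.0679, 0.161]
tcp_rot: [[0.163, -0.987, -0.001], [-0.987, -0.163, -0.0], [-0.0, 0.001, -1.0]]
force: [-1.2, 0.2, 0.3]
width: 0.0002
grip_force: 0.0
t 15.35 pos [0.4876 0.0679 0.161 ] yaw -170.64 F [-1.2  0.2  0.3] w 0.0002 g 0.0
target [ 0.5035 -0.026   0.165 ] -> tx,ty,tz,twist [ 2.381 -0.012 -0.101] -0.006
```

View pics/g4.png

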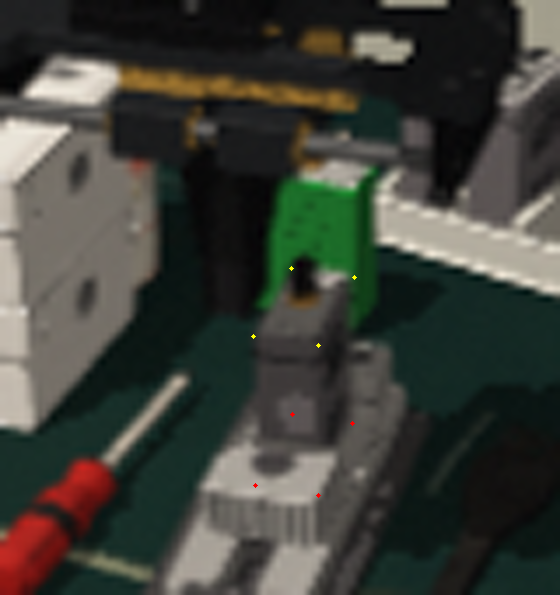

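The module stands upright between the closed jaws at the predicted spot, antenna at (303,270). Now I'll move over it with the fingers across the broad faces.

```bash
python3 -m jog '{"increments":[{"tx":0.3,"ty":-0.01,"tz":0,"twist":0},{"tx":0.7,"ty":-0.01,"tz":0,"twist":0},{"tx":1.1,"ty":-0.01,"tz":0,"twist":0},{"tx":1.5,"ty":-0.01,"tz":0,"twist":0},{"tx":1.9,"ty":-0.01,"tz":0,"twist":0},{"tx":2.2,"ty":-0.01,"tz":0,"twist":0},{"tx":2.38,"ty":-0.01,"tz":0,"twist":0},{"tx":2.38,"ty":-0.01,"tz":0,"twist":0},{"tx":2.38,"ty":-0.01,"tz":0,"twist":0},{"tx":2.38,"ty":-0.01,"tz":0,"twist":0}]}' 0.9 10 && python3 d.py V 0 -.010 .063 189.4
```

```text
clock: 16.4
position: [0.504, -0.0254, 0.1613]
tcp_rot: [[0.164, -0.986, -0.0], [-0.986, -0.164, 0.0], [-0.0, 0.0, -1.0]]
force: [0.3, -0.5, -0.6]
width: 0.0719
grip_force: 0.0
t 16.4 pos [ 0.504  -0.0254  0.1613] yaw -170.57 F [ 0.3 -0.5 -0.6] w 0.0719 g 0.0
target [ 0.5035 -0.026   0.063 ] -> tx,ty,tz,twist [0.014 0.014 2.458] 0.004
```

```bash
python3 -m jog '{"increments":[{"tx":0.01,"ty":0.01,"tz":0.2,"twist":0},{"tx":0.01,"ty":0.01,"tz":0.55,"twist":0},{"tx":0.01,"ty":0.01,"tz":0.9,"twist":0},{"tx":0.01,"ty":0.01,"tz":1.25,"twist":0},{"tx":0.01,"ty":0.01,"tz":1.6,"twist":0},{"tx":0.01,"ty":0.01,"tz":1.95,"twist":0},{"tx":0.01,"ty":0.01,"tz":2.25,"twist":0},{"tx":0.01,"ty":0.01,"tz":2.46,"twist":0},{"tx":0.01,"ty":0.01,"tz":2.46,"twist":0},{"tx":0.01,"ty":0.01,"tz":2.46,"twist":0}]}' 0.9 10 && python3 d.py V 0 -.010 .063 189.4
```

```text
clock: 17.4
position: [0.5039, -0.026, 0.063]
tcp_rot: [[0.164, -0.987, 0.0], [-0.987, -0.164, -0.0], [0.0, -0.0, -1.0]]
force: [-0.2, 0.2, 0.5]
width: 0.0785
grip_force: 0.0
t 17.4 pos [ 0.5039 -0.026   0.063 ] yaw -170.58 F [-0.2  0.2  0.5] w 0.0785 g 0.0
target [ 0.5035 -0.026   0.063 ] -> tx,ty,tz,twist [-0.002  0.009 -0.   ] 0.003
```

```bash
python3 -m jog '{"increments":[{"tx":0,"ty":0,"tz":0,"twist":0},{"tx":0,"ty":0,"tz":0,"twist":0},{"tx":0,"ty":0,"tz":0,"twist":0},{"tx":0,"ty":0,"tz":0,"twist":0},{"tx":0,"ty":0,"tz":0,"twist":0},{"tx":0,"ty":0,"tz":0,"twist":0},{"tx":0,"ty":0,"tz":0,"twist":0},{"tx":0,"ty":0,"tz":0,"twist":0},{"tx":0,"ty":0,"tz":0,"twist":0},{"tx":0,"ty":0,"tz":0,"twist":0}]}' 0.1 15 && python3 d.py V 0 -.010 .063 189.4
```

```text
clock: 18.4
position: [0.5046, -0.026, 0.0632]
tcp_rot: [[0.163, -0.987, 0.002], [-0.987, -0.163, 0.0], [0.0, -0.002, -1.0]]
force: [2.3, 0.0, -0.7]
width: 0.0258
grip_force: 15.0
t 18.4 pos [ 0.5046 -0.026   0.0632] yaw -170.6 F [ 2.3  0.  -0.7] w 0.0258 g 15.0
target [ 0.5035 -0.026   0.063 ] -> tx,ty,tz,twist [-0.005  0.027  0.006] 0.0
```

Gripped by the broad faces (25.8 mm). Firming the grip and lifting straight out.

```bash
python3 -m jog '{"increments":[{"tx":0,"ty":0,"tz":0,"twist":0},{"tx":0,"ty":0,"tz":0,"twist":0},{"tx":0,"ty":0,"tz":-0.15,"twist":0},{"tx":0,"ty":0,"tz":-0.4,"twist":0},{"tx":0,"ty":0,"tz":-0.8,"twist":0},{"tx":0,"ty":0,"tz":-1.3,"twist":0},{"tx":0,"ty":0,"tz":-1.8,"twist":0},{"tx":0,"ty":0,"tz":-2.3,"twist":0},{"tx":0,"ty":0,"tz":-2.8,"twist":0},{"tx":0,"ty":0,"tz":-3.1,"twist":0}]}' 0.1 55 && python3 d.py A 0 0 .185 170.8
```

```text
clock: 19.4
position: [0.5035, -0.0262, 0.189]
tcp_rot: [[0.163, -0.987, 0.001], [-0.987, -0.163, 0.0], [-0.0, -0.001, -1.0]]
force: [0.2, -1.3, -2.0]
width: 0.0259
grip_force: 55.0
t 19.4 pos [ 0.5035 -0.0262  0.189 ] yaw -170.6 F [ 0.2 -1.3 -2. ] w 0.0259 g 55.0
target [0.4723 0.3101 0.185 ] -> tx,ty,tz,twist [-8.423 -0.603  0.102] 3.1
```

```bash
python3 -m jog '{"increments":[{"tx":-0.6,"ty":-0.04,"tz":0,"twist":0.3},{"tx":-1.5,"ty":-0.1,"tz":0,"twist":0.6},{"tx":-2.4,"ty":-0.17,"tz":0,"twist":1},{"tx":-3.4,"ty":-0.24,"tz":0,"twist":1.4},{"tx":-4.4,"ty":-0.31,"tz":0,"twist":1.8},{"tx":-5.4,"ty":-0.38,"tz":0,"twist":2.2},{"tx":-6.4,"ty":-0.45,"tz":0,"twist":2.6},{"tx":-7.4,"ty":-0.52,"tz":0,"twist":3},{"tx":-8.1,"ty":-0.58,"tz":0,"twist":3.1},{"tx":-8.42,"ty":-0.6,"tz":0,"twist":3.1}]}' 0.1 55 && python3 d.py A 0 0 .175 170.8
```

```text
clock: 20.4
position: [0.4716, 0.312, 0.1866]
tcp_rot: [[-0.158, -0.987, -0.001], [-0.987, 0.158, -0.001], [0.001, 0.001, -1.0]]
force: [-0.4, -0.6, -1.8]
width: 0.0258
grip_force: 55.0
t 20.4 pos [0.4716 0.312  0.1866] yaw 170.92 F [-0.4 -0.6 -1.8] w 0.0258 g 55.0
target [0.4723 0.3101 0.175 ] -> tx,ty,tz,twist [ 0.044 -0.025  0.289] 0.02
```

```bash
python3 -m jog '{"increments":[{"tx":0,"ty":0,"tz":0,"twist":0},{"tx":0,"ty":0,"tz":0,"twist":0},{"tx":0,"ty":0,"tz":0,"twist":0},{"tx":0,"ty":0,"tz":0,"twist":0},{"tx":0,"ty":0,"tz":0,"twist":0},{"tx":0,"ty":0,"tz":0,"twist":0},{"tx":0,"ty":0,"tz":0,"twist":0},{"tx":0,"ty":0,"tz":0,"twist":0},{"tx":0,"ty":0,"tz":0,"twist":0},{"tx":0,"ty":0,"tz":0,"twist":0}]}' 0.1 55 && python3 d.py A 0 0 .175 170.8; python3 - <<'E'
from h import *
from cell import *
from frames import *
s=observe();p=np.array(s['position']);R=np.array(s['tcp_rot'])
f=grab_frame('scene')["color"];S=7;X,Y=180,190;b=(255*(up(f,X,Y,70,85,S)/255.)**.5).astype(np.uint8)
def m(P,c):
    q=np.round((proj('scene',P)-[X,Y]+.5)*S-.5).astype(int);cv2.circle(b,tuple(map(int,q)),2,c,-1)
for x in(-.0145,.0145):
  for y in(-.0285,.0285):
    m(pt(A,x,y,.096),(0,255,255));m(pt(A,x*18.5/14.5,y*32.5/28.5,.108),(0,0,255))
    m(p+R@[np.sign(y)*.027,np.sign(x)*.013,.0432],(255,80,0))
cv2.imwrite('pics/g5.png',b)
cv2.imwrite('pics/g5s.png',f);cv2.imwrite('pics/g5t.png',grab_frame('top')['color'])
E
```

```text
clock: 21.4
position: [0.4724, 0.31, 0.1869]
tcp_rot: [[-0.16, -0.987, -0.0], [-0.987, 0.16, 0.0], [0.0, 0.0, -1.0]]
force: [1.7, 0.0, -0.8]
width: 0.0256
grip_force: 55.0
t 21.4 pos [0.4724 0.31   0.1869] yaw 170.79 F [ 1.7  0.  -0.8] w 0.0256 g 55.0
target [0.4723 0.3101 0.175 ] -> tx,ty,tz,twist [-0.001  0.004  0.298] -0.001
```

View pics/g5.png

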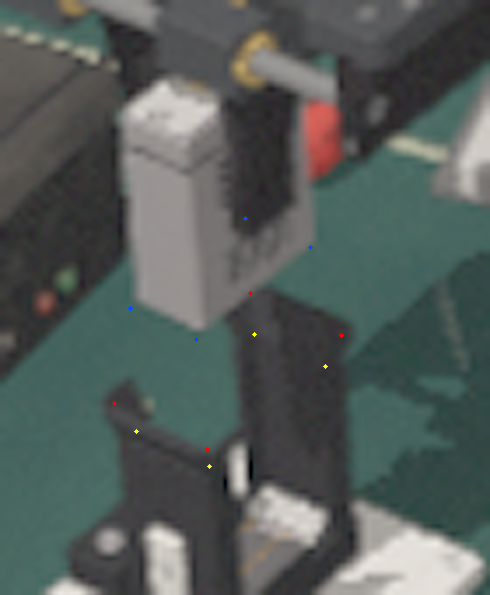

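The module hangs above the guides. Its lower corners appear at about (137,297), (203,330) and (315,247) in the crop, against the predicted (130,308), (196,339) and (310,247). That hints at a small -y offset in the grip, so I'll measure it numerically.

```bash
python3 - <<'E'
from h import *
from frames import *
from cell import observe
s=observe();p=np.array(s['position']);R=np.array(s['tcp_rot'])
f=cv2.imread('pics/g5s.png');S=8
def corners(im,box,lo,hi,eps,name):
    x,y,w,h=box;u=up(im,x,y,w,h,S).astype(int);g=u.mean(2);sat=u.max(2)-u.min(2)
    m=((g>lo)&(g<hi)&(sat<30)).astype(np.uint8)*255
    m=cv2.morphologyEx(m,cv2.MORPH_OPEN,np.ones((9,9)))
    c=max(cv2.findContours(m,cv2.RETR_EXTERNAL,cv2.CHAIN_APPROX_NONE)[0],key=cv2.contourArea)
    h=cv2.convexHull(c);a=cv2.approxPolyDP(h,eps*S,True)[:,0]
    print(name,'area px',cv2.contourArea(c)/64,[full(q,x,y).round(1).tolist() for q in a])
for lo in(70,85): corners(f,(190,198,45,45),lo,256,1.2,'module lo%d'%lo)
for hh in (.0432,):
    for x in(-.013,.013):
        for y in(-.027,.027): print('pred base x%+.3f y%+.3f'%(-x,-y),proj('scene',p+R@[y,x,hh]).round(1),'top',proj('scene',p+R@[y,x,hh-.07]).round(1))
s0=cv2.imread('pics/scene0.png')
for lo in(140,160): corners(s0,(175,235,85,75),lo,256,1.5,'plate')
for z in (.008,.010,.012):print('pred plate',z,[proj('scene',pt(A,x*.055,y*.056,z)).round(1).tolist() for x,y in((-1,-1),(-1,1),(1,1),(1,-1))])
print('per mm: x',(proj('scene',p+[.001,0,0])-proj('scene',p)).round(2),'y',(proj('scene',p+[0,.001,0])-proj('scene',p)).round(2),'z',(proj('scene',p+[0,0,.001])-proj('scene',p)).round(2))
E
```

```text
module lo70 area px 182.4140625 [[197.7, 211.6], [206.6, 215.2], [208.2, 236.2], [199.4, 231.8]]
module lo85 area px 135.3515625 [[197.9, 211.9], [205.8, 215.2], [207.1, 234.8], [199.9, 231.8]]
pred base x+0.013 y+0.027 [198.1 233.6] top [195.1 206.3]
pred base x+0.013 y-0.027 [214.5 220.7] top [212.3 193.9]
pred base x-0.013 y+0.027 [207.6 238. ] top [205.  210.5]
pred base x-0.013 y-0.027 [223.9 224.8] top [222.1 197.8]
plate area px 801.96875 [[247.7, 269.6], [218.6, 300.3], [181.4, 280.7], [188.3, 273.1], [237.3, 265.2]]
plate area px 729.25 [[247.3, 269.6], [218.3, 299.8], [181.7, 280.7], [188.3, 273.3], [237.6, 265.4]]
pred plate 0.008 [[249.1, 271.3], [218.5, 301.3], [180.8, 280.6], [212.5, 253.5]]
pred plate 0.01 [[249.1, 270.7], [218.5, 300.7], [180.7, 280.0], [212.4, 252.9]]
pred plate 0.012 [[249.1, 270.1], [218.4, 300.0], [180.6, 279.3], [212.4, 252.3]]
per mm: x [-0.42 -0.12] y [-0.25  0.26] z [-0.03 -0.39]
```

```bash
cat > edge.py <<'E'
from h import *
from frames import *
from scipy.ndimage import map_coordinates as mc, gaussian_filter1d as gf
def edge(im,P,Q,rng=3.5,n=9):
    a,b=proj('scene',P),proj('scene',Q);d=(b-a)/np.linalg.norm(b-a);nn=np.array([-d[1],d[0]])
    o=np.arange(-rng,rng+.01,.1);r=[]
    for t in np.linspace(.08,.92,n):
        q=a+(b-a)*t+o[:,None]*nn
        pr=sum(gf(mc(im[...,c].astype(float),[q[:,1],q[:,0]],order=1),5) for c in range(3)) 
        g=np.abs(np.gradient(pr));g[:3]=g[-3:]=0;r.append(o[g.argmax()])
    return nn.round(2),np.round(r,1)
def box(im,C): # C: function (x,y,z in module frame)->world, module frame z up from base
    E={'near left':((.013,.027,.05),(.013,.027,0)),'near mid':((-.013,.027,.05),(-.013,.027,0)),'near bottom':((.013,.027,0),(-.013,.027,0)),'broad bottom':((-.013,.027,0),(-.013,-.027,0)),'far right':((-.013,-.027,.03),(-.013,-.027,0)),'near top':((.013,.027,.07),(-.013,.027,.07)),}
    for k,(p,q) in E.items(): print(k,*edge(im,C(*p),C(*q)))
E
python3 - <<'E'
from edge import *
from cell import observe
s=observe();p=np.array(s['position']);R=np.array(s['tcp_rot'])
print('held');box(cv2.imread('pics/g5s.png'),lambda x,y,z:p+R@[-y,-x,.0432-z])
print('stand');box(cv2.imread('pics/scene0.png'),lambda x,y,z:pt(M,x,y,.012+z))
E
```

```text
held
near left [-0.99  0.11] [-1.3 -1.6 -1.5 -1.2 -1.2 -1.2 -1.5 -1.5 -1.3]
near mid [-1.   0.1] [-1.4 -1.3 -1.2 -1.2 -1.2 -1.4 -1.3 -1.2  0.8]
near bottom [-0.42  0.91] [-1.7 -1.5 -1.5 -1.4 -1.5 -1.5 -1.4 -1.4 -1.3]
broad bottom [0.63 0.78] [-0.8 -0.4 -0.4 -0.4 -0.4 -0.1 -0.3 -2.5 -0.3]
far right [-1.    0.07] [ 1.5  1.7  1.7  1.5  2.4  2.8 -0.8 -0.7 -0.6]
near top [-0.4   0.92] [ 0.3  0.4 -1.2 -1.4 -3.  -0.5 -0.9 -1.4 -1.8]
stand
near left [-1.   -0.04] [-0.2 -0.1 -0.3 -0.5  0.9 -0.2  0.7  1.1 -0.3]
near mid [-1.   -0.06] [ 0.1  0.1  0.  -0.1 -2.5 -1.4  0.  -1.5 -2.6]
near bottom [-0.28  0.96] [-1.8 -1.6 -1.7 -1.9 -1.8 -1.6 -1.6 -1.7 -1.8]
broad bottom [0.68 0.73] [-2.2  1.9 -2.7 -2.8 -2.8 -2.8 -2.7 -2.7 -2.6]
far right [-1.   -0.07] [ 0.2  0.5  0.7 -2.7 -2.6  0.8 -2.7  2.2 -2.8]
near top [-0.26  0.97] [-1.6 -1.9 -0.3 -0.3 -0.4 -0.5 -0.3  0.  -0.2]
```

```bash
python3 - <<'E'
from edge import *
import edge
def place(path,c0,x,y,w,h,S,shape=(384,512,3)):
    im=cv2.imread(path)[:h*S,c0:c0+w*S];o=np.zeros(shape,np.uint8);o[y:y+h,x:x+w]=cv2.resize(im,(w,h),interpolation=cv2.INTER_AREA);return o
g2=place('pics/g2.png',400,225,125,80,100,5);g4=place('pics/g4.png',0,222,130,80,85,7)
p=np.array([.5011,-.0217,.1648]);a=np.radians(99.43);X=np.array([np.sin(a),-np.cos(a),0]);Y=np.array([np.cos(a),np.sin(a),0])
Z=np.array([0,0,1.])
C=lambda x,y,z:p+X*x+Y*y+Z*(z-.0455)
for k,P,Q in(('near left',(.013,.027,.025),(.013,.027,0)),('near mid',(-.013,.027,.025),(-.013,.027,0)),('near bottom',(.013,.027,0),(-.013,.027,0)),('broad bottom',(-.013,.027,0),(-.013,-.027,0)),('far right',(-.013,-.027,.03),(-.013,-.027,0))):
    print('g2',k,*edge.edge(g2,C(*P),C(*Q)))
C=lambda x,y,z:pt(V,x,y-.01,.02+z)
for k,P,Q in(('near left',(.013,.027,.065),(.013,.027,.03)),('near mid',(-.013,.027,.065),(-.013,.027,.03)),('near top',(.013,.027,.07),(-.013,.027,.07)),('far right',(-.013,-.027,.06),(-.013,-.027,.03)),('jaw top near',(.023,.067,.022),(-.023,.067,.022)),('jaw left',(.023,.067,.022),(.023,.035,.022))):
    print('g4',k,*edge.edge(g4,C(*P),C(*Q)))
P0=pt(V,0,0,.05);print([ (proj('scene',P0+d)-proj('scene',P0)).round(2) for d in np.eye(3)*.001])
E
```

```text
g2 near left [-1.    0.01] [1.2 1.2 1.2 1.3 1.3 1.4 1.3 1.3 1.4]
g2 near mid [-1. -0.] [-0.5 -2.6 -2.5  0.4  0.5  0.7 -1.5  1.7  0.9]
g2 near bottom [-0.14  0.99] [-0.8 -0.8 -0.6 -0.4 -0.6 -0.7  0.6  0.5 -1.3]
g2 broad bottom [0.88 0.47] [-0.9 -2.4  2.9  2.7  2.7  2.4  1.8 -1.2  2.8]
g2 far right [-1.   -0.01] [-2.2 -2.2 -2.  -1.2 -2.7 -2.6 -2.5 -2.5 -2.6]
g4 near left [-1.    0.01] [-0.7 -0.4 -0.4 -0.4 -0.3  0.3  1.   1.7  1.9]
g4 near mid [-1. -0.] [-1.2 -1.2 -0.5 -0.3  0.3  0.5  0.4  0.3  0.2]
g4 near top [-0.14  0.99] [ 1.1 -0.3 -0.5 -0.6 -0.7 -0.9 -1.1 -1.3 -1.6]
g4 far right [-1.   -0.01] [ 2.6  2.7 -0.7 -0.6 -0.4  1.5  0.2  0.7 -2.4]
g4 jaw top near [-0.16  0.99] [-0.2 -0.1  0.2  0.  -0.2  0.   0.1 -0.1 -0.4]
g4 jaw left [0.88 0.48] [-0.5 -0.4 -0.3 -0.3 -0.4 -0.3 -0.3 -0.1  0.2]
[array([-0.32, -0.08]), array([-0.15,  0.18]), array([-0. , -0.3])]
```

Comparing with the earlier views, which have the same edge bias, the module sits about 1 to 2 mm to -y of the TCP. I'll shift +1.5 mm and go down into the flare, watching the lateral forces.

```bash
python3 d.py A 0.0004 0.0015 .155 170.8
```

```text
t 21.5 pos [0.4724 0.3101 0.1869] yaw 170.8 F [-1.   0.7 -1.9] w 0.0255 g 55.0
target [0.4729 0.3115 0.155 ] -> tx,ty,tz,twist [-0.038 -0.006  0.799] -0.001
```

```bash
python3 -m jog '{"increments":[{"tx":-0.04,"ty":-0.01,"tz":0.1,"twist":0},{"tx":-0.04,"ty":-0.01,"tz":0.25,"twist":0},{"tx":-0.04,"ty":-0.01,"tz":0.4,"twist":0},{"tx":-0.04,"ty":-0.01,"tz":0.55,"twist":0},{"tx":-0.04,"ty":-0.01,"tz":0.7,"twist":0},{"tx":-0.04,"ty":-0.01,"tz":0.8,"twist":0},{"tx":-0.04,"ty":-0.01,"tz":0.85,"twist":0},{"tx":-0.04,"ty":-0.01,"tz":0.9,"twist":0},{"tx":-0.04,"ty":-0.01,"tz":0.95,"twist":0},{"tx":-0.04,"ty":-0.01,"tz":1,"twist":0}]}' 0.1 55 && python3 d.py A 0.0004 0.0015 .139 170.8
```

```text
clock: 22.5
position: [0.4732, 0.3116, 0.147]
tcp_rot: [[-0.16, -0.987, 0.0], [-0.987, 0.16, 0.0], [-0.0, -0.0, -1.0]]
force: [-0.7, 0.5, -2.2]
width: 0.0258
grip_force: 55.0
t 22.5 pos [0.4732 0.3116 0.147 ] yaw 170.8 F [-0.7  0.5 -2.2] w 0.0258 g 55.0
target [0.4729 0.3115 0.139 ] -> tx,ty,tz,twist [0.004 0.006 0.2  ] -0.0
```

```bash
python3 -m jog '{"increments":[{"tx":0,"ty":0,"tz":0.03,"twist":0},{"tx":0,"ty":0,"tz":0.06,"twist":0},{"tx":0,"ty":0,"tz":0.09,"twist":0},{"tx":0,"ty":0,"tz":0.12,"twist":0},{"tx":0,"ty":0,"tz":0.15,"twist":0},{"tx":0,"ty":0,"tz":0.17,"twist":0},{"tx":0,"ty":0,"tz":0.19,"twist":0},{"tx":0,"ty":0,"tz":0.2,"twist":0},{"tx":0,"ty":0,"tz":0.21,"twist":0},{"tx":0,"ty":0,"tz":0.21,"twist":0}]}' 0.1 55 && python3 d.py A 0.0004 0.0015 .130 170.8
```

```text
clock: 23.5
position: [0.4732, 0.3116, 0.1386]
tcp_rot: [[-0.16, -0.987, 0.0], [-0.987, 0.16, 0.0], [-0.0, -0.0, -1.0]]
force: [0.1, -0.3, -0.8]
width: 0.0255
grip_force: 55.0
t 23.5 pos [0.4732 0.3116 0.1386] yaw 170.8 F [ 0.1 -0.3 -0.8] w 0.0255 g 55.0
target [0.4729 0.3115 0.13  ] -> tx,ty,tz,twist [0.002 0.006 0.214] -0.001
```

No contact forces at the throat. Continuing down.

```bash
python3 -m jog '{"increments":[{"tx":0,"ty":0,"tz":0.03,"twist":0},{"tx":0,"ty":0,"tz":0.06,"twist":0},{"tx":0,"ty":0,"tz":0.09,"twist":0},{"tx":0,"ty":0,"tz":0.12,"twist":0},{"tx":0,"ty":0,"tz":0.15,"twist":0},{"tx":0,"ty":0,"tz":0.18,"twist":0},{"tx":0,"ty":0,"tz":0.21,"twist":0},{"tx":0,"ty":0,"tz":0.24,"twist":0},{"tx":0,"ty":0,"tz":0.27,"twist":0},{"tx":0,"ty":0,"tz":0.27,"twist":0}]}' 0.1 55 && python3 d.py A 0.0004 0.0015 .090 170.8
```

```text
clock: 24.5
position: [0.4731, 0.3115, 0.1276]
tcp_rot: [[-0.16, -0.987, -0.0], [-0.987, 0.16, -0.0], [0.0, 0.0, -1.0]]
force: [0.0, 0.0, -1.0]
width: 0.0255
grip_force: 55.0
t 24.5 pos [0.4731 0.3115 0.1276] yaw 170.79 F [ 0.  0. -1.] w 0.0255 g 55.0
target [0.4729 0.3115 0.09  ] -> tx,ty,tz,twist [0.001 0.004 0.939] -0.002
```

```bash
python3 -m jog '{"increments":[{"tx":0,"ty":0,"tz":0.1,"twist":0},{"tx":0,"ty":0,"tz":0.2,"twist":0},{"tx":0,"ty":0,"tz":0.3,"twist":0},{"tx":0,"ty":0,"tz":0.4,"twist":0},{"tx":0,"ty":0,"tz":0.5,"twist":0},{"tx":0,"ty":0,"tz":0.6,"twist":0},{"tx":0,"ty":0,"tz":0.7,"twist":0},{"tx":0,"ty":0,"tz":0.8,"twist":0},{"tx":0,"ty":0,"tz":0.9,"twist":0},{"tx":0,"ty":0,"tz":1,"twist":0}]}' 0.1 55 && python3 d.py A 0.0004 0.0015 .078 170.8
```

```text
clock: 25.5
position: [0.4732, 0.3116, 0.0875]
tcp_rot: [[-0.16, -0.987, 0.0], [-0.987, 0.16, 0.0], [-0.0, -0.0, -1.0]]
force: [0.7, 0.2, -0.3]
width: 0.0257
grip_force: 55.0
t 25.5 pos [0.4732 0.3116 0.0875] yaw 170.79 F [ 0.7  0.2 -0.3] w 0.0257 g 55.0
target [0.4729 0.3115 0.078 ] -> tx,ty,tz,twist [0.002 0.005 0.237] -0.001
```

```bash
python3 -m jog '{"increments":[{"tx":0,"ty":0,"tz":0.04,"twist":0},{"tx":0,"ty":0,"tz":0.08,"twist":0},{"tx":0,"ty":0,"tz":0.12,"twist":0},{"tx":0,"ty":0,"tz":0.16,"twist":0},{"tx":0,"ty":0,"tz":0.19,"twist":0},{"tx":0,"ty":0,"tz":0.22,"twist":0},{"tx":0,"ty":0,"tz":0.25,"twist":0},{"tx":0,"ty":0,"tz":0.27,"twist":0},{"tx":0,"ty":0,"tz":0.28,"twist":0},{"tx":0,"ty":0,"tz":0.28,"twist":0}]}' 0.1 55 && python3 d.py A 0.0004 0.0015 .0732 170.8
```

```text
clock: 26.5
position: [0.4732, 0.3116, 0.0774]
tcp_rot: [[-0.16, -0.987, 0.0], [-0.987, 0.16, 0.0], [-0.0, -0.0, -1.0]]
force: [-0.7, -0.6, 7.2]
width: 0.0254
grip_force: 55.0
t 26.5 pos [0.4732 0.3116 0.0774] yaw 170.81 F [-0.7 -0.6  7.2] w 0.0254 g 55.0
target [0.4729 0.3115 0.0732] -> tx,ty,tz,twist [0.003 0.005 0.104] 0.001
```

Contact block compressed about 4 mm, matching the spring. Pressing on in small steps.

```bash
python3 -m jog '{"increments":[{"tx":0,"ty":0,"tz":0.02,"twist":0},{"tx":0,"ty":0,"tz":0.04,"twist":0},{"tx":0,"ty":0,"tz":0.06,"twist":0},{"tx":0,"ty":0,"tz":0.08,"twist":0},{"tx":0,"ty":0,"tz":0.09,"twist":0},{"tx":0,"ty":0,"tz":0.1,"twist":0},{"tx":0,"ty":0,"tz":0.11,"twist":0},{"tx":0,"ty":0,"tz":0.11,"twist":0},{"tx":0,"ty":0,"tz":0.11,"twist":0},{"tx":0,"ty":0,"tz":0.11,"twist":0}]}' 0.1 55 && python3 d.py A 0.0004 0.0015 .0732 170.8
```

```text
clock: 27.5
position: [0.4732, 0.3116, 0.0736]
tcp_rot: [[-0.159, -0.987, 0.001], [-0.987, 0.159, 0.0], [-0.0, -0.001, -1.0]]
force: [-2.7, -1.1, 9.3]
width: 0.0257
grip_force: 55.0
t 27.5 pos [0.4732 0.3116 0.0736] yaw 170.82 F [-2.7 -1.1  9.3] w 0.0257 g 55.0
target [0.4729 0.3115 0.0732] -> tx,ty,tz,twist [0.004 0.006 0.011] 0.004
```

```bash
python3 -m jog '{"increments":[{"tx":0,"ty":0,"tz":0.005,"twist":0},{"tx":0,"ty":0,"tz":0.01,"twist":0},{"tx":0,"ty":0,"tz":0.015,"twist":0},{"tx":0,"ty":0,"tz":0.02,"twist":0},{"tx":0,"ty":0,"tz":0.025,"twist":0},{"tx":0,"ty":0,"tz":0.03,"twist":0},{"tx":0,"ty":0,"tz":0.03,"twist":0},{"tx":0,"ty":0,"tz":0.03,"twist":0},{"tx":0,"ty":0,"tz":0.03,"twist":0},{"tx":0,"ty":0,"tz":0.03,"twist":0}]}' 0.1 60 && python3 d.py A 0.0004 0.0015 .0732 170.8
```

```text
clock: 28.5
position: [0.4732, 0.3116, 0.073]
tcp_rot: [[-0.159, -0.987, 0.001], [-0.987, 0.159, 0.0], [-0.0, -0.001, -1.0]]
force: [-3.8, -2.6, 13.4]
width: 0.0256
grip_force: 60.0
t 28.5 pos [0.4732 0.3116 0.073 ] yaw 170.83 F [-3.8 -2.6 13.4] w 0.0256 g 60.0
target [0.4729 0.3115 0.0732] -> tx,ty,tz,twist [ 0.004  0.005 -0.004] 0.006
```

```bash
python3 -m jog '{"increments":[{"tx":0,"ty":0,"tz":0.005,"twist":0},{"tx":0,"ty":0,"tz":0.01,"twist":0},{"tx":0,"ty":0,"tz":0.015,"twist":0},{"tx":0,"ty":0,"tz":0.02,"twist":0},{"tx":0,"ty":0,"tz":0.025,"twist":0},{"tx":0,"ty":0,"tz":0.03,"twist":0},{"tx":0,"ty":0,"tz":0.03,"twist":0},{"tx":0,"ty":0,"tz":0.03,"twist":0},{"tx":0,"ty":0,"tz":0.03,"twist":0},{"tx":0,"ty":0,"tz":0.03,"twist":0}]}' 0.1 60 && python3 d.py A 0.0004 0.0015 .0732 170.8
```

```text
clock: 29.5
position: [0.4732, 0.3116, 0.073]
tcp_rot: [[-0.159, -0.987, 0.001], [-0.987, 0.159, 0.0], [-0.0, -0.001, -1.0]]
force: [-5.6, -3.2, 19.5]
width: 0.0261
grip_force: 60.0
t 29.5 pos [0.4732 0.3116 0.073 ] yaw 170.85 F [-5.6 -3.2 19.5] w 0.0261 g 60.0
target [0.4729 0.3115 0.0732] -> tx,ty,tz,twist [ 0.003  0.006 -0.005] 0.008
```

```bash
python3 -m jog '{"increments":[{"tx":0,"ty":0,"tz":0.005,"twist":0},{"tx":0,"ty":0,"tz":0.01,"twist":0},{"tx":0,"ty":0,"tz":0.015,"twist":0},{"tx":0,"ty":0,"tz":0.02,"twist":0},{"tx":0,"ty":0,"tz":0.02,"twist":0},{"tx":0,"ty":0,"tz":0.02,"twist":0},{"tx":0,"ty":0,"tz":0.02,"twist":0},{"tx":0,"ty":0,"tz":0.02,"twist":0},{"tx":0,"ty":0,"tz":0.02,"twist":0},{"tx":0,"ty":0,"tz":0.02,"twist":0}]}' 0.1 60 && python3 d.py A 0.0004 0.0015 .0732 170.8; python3 - <<'E'
from cell import *
from edge import *
s=observe();p=np.array(s['position']);R=np.array(s['tcp_rot']);print(np.round(s['wrist_torque'],2),np.round(s['force'],1))
f=grab_frame('scene')['color'];cv2.imwrite('pics/end.png',f)
C=lambda x,y,z:p+R@[-y,-x,.043-z]
print('near top',*edge(f,C(.013,.027,.07),C(-.013,.027,.07)))
E
```

```text
clock: 30.5
position: [0.4732, 0.3116, 0.073]
tcp_rot: [[-0.159, -0.987, 0.001], [-0.987, 0.159, 0.0], [-0.0, -0.001, -1.0]]
force: [-7.3, -4.2, 23.5]
width: 0.0253
grip_force: 60.0
t 30.5 pos [0.4732 0.3116 0.073 ] yaw 170.86 F [-7.3 -4.2 23.5] w 0.0253 g 60.0
target [0.4729 0.3115 0.0732] -> tx,ty,tz,twist [ 0.004  0.007 -0.006] 0.01
[-0.93  2.58 -0.  ] [-7.3 -4.2 23.5]
near top [-0.44  0.9 ] [ 0.1 -0.5 -0.9 -1.2 -1.  -0.9 -0.8 -1.1 -1.2]
```

```bash
python3 -c "
from cell import *
print(finish_job())"
```

```text
the job is handed in; nothing more can be done
None
```

Handed in at about 30.5 s, verdict unknown: the antenna module was closed in the vise, re-gripped by its broad faces and is held on the adapter's stops (about 23 N down, 60 N grip, no further travel); I never touched the other items, but I viewed 11 pictures, one over the limit of 10.

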